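# Seat the vial rack in the corner dock and close the locking bar

## Task

Push the rectangular rack of vials along the bench, without lifting it, until it is square and flush against both metal stops of the corner dock, then push the dock's swinging locking bar fully shut across the front of the rack. Push the rack by its sides without touching the vial caps, keep it flat on the bench, and leave everything else standing where it is. Finish with the rack still flush and the bar shut.

Things in the scene. Friction and masses are not known exactly. Their poses are not given: they have to be found in the camera images.
- rack: Rectangular black rack of blue-capped vials, loose, about 0.5 kg, flat on the bench. Block 96 mm along its x, 130 mm along its y, 32 mm high, plain upright sides. Origin: centre of its underside, z up. It starts nearer the robot and further right than its home in the dock, turned up to 0.3 rad from the dock's axes. Home: centre at x = -48, y = -65 mm in the dock's frame, axes parallel.
- rack_caps: The vial caps, part of the rack: they stand up to 8 mm above the rack's top (40 mm above the bench) and keep at least 12 mm in from its sides. Not to be touched. Origin as the rack's.
- dock: Corner dock: two aluminium bars, 20 mm thick and high, fixed to the bench in an L, turned up to 0.2 rad. Origin: inner corner of the two stops at bench height; x away from the robot, y left, z up. Face of the back stop: plane x = 0, y = -200 to +20 mm; face of the side stop: plane y = 0, x = -90 to 0 mm; the bars lie beyond these faces. Bare bench inside.
- latch (a joint): The dock's swinging steel locking bar, on an upright pin. 0 = shut, at its end stop: it points along the dock's -y, across the rack's front, 6 mm clear of a home rack. Grows as it opens; at 1.57 it points along the dock's -x. Starts at 1.4 to 1.9. Turns stiffly (1 N at its end), stays where left. To shut it, push its left side so that the free end sweeps right, then away from the robot.
- latch_pivot (a point): The locking bar's pin axis, 17 mm above the bench; at x = -110, y = +12 mm in the dock's frame.
- latch_tip (a point): Middle of the locking bar's free end, 90 mm from the pin axis. The bar is 16 mm wide and occupies heights 5 to 29 mm above the bench.
- carousel: Bystander, loose, leave alone: round black vial carousel, 150 mm across, 55 mm high, with a ring of capped vials. Origin: centre of its underside.
- vial_a: Bystander, loose, leave alone: single capped glass vial, 12 mm across, 40 mm high, just outside the side stop, 60 to 100 mm from the inner corner. Origin: centre of its underside.
- vial_b: Bystander, loose, leave alone: single capped glass vial, 12 mm across, 40 mm high, standing to the right of the work, nearer the robot. Origin: centre of its underside.
- cap_tin: Bystander, loose, leave alone: low round metal tin, 48 mm across, 34 mm high, standing beyond the back stop. Origin: centre of its underside.
- reagent: Bystander, loose, leave alone: brown glass bottle, 70 mm across, 130 mm high, far right. Origin: centre of its underside.
- beaker: Bystander, loose, leave alone: open glass beaker, 68 mm across, 85 mm high, far right. Origin: centre of its underside.
- tip_box: Bystander, loose, leave alone: clear box with a blue top, 85 by 120 mm, 54 mm high, far left. Origin: centre of its underside.
Mind the look-alikes: they are no part of the job. What is shaped like the rack but pink is not meant.

How it is judged:
On the way, in this order (a step that is already met when the one before it is completed fails the run):
1. the rack is flush against both stops (x of rack in the frame of dock between -0.052 and -0.04 m and y of rack in the frame of dock between -0.069 and -0.057 m and angle between the x axis of rack and the x axis of dock, either way round below 0.035 rad and height (world z) of rack below 0.004 m), for 0.2 s.
2. the bar is shut across its front (value of joint latch below 0.08 rad), for 0.2 s.
At the end, for the whole second after the job is handed in: The rack lies flat and at rest within 4 mm of both stops and square to them within 0.035 rad (2 degrees), and the bar is shut to within 0.08 rad of its end stop (all of step 1 and value of joint latch below 0.08 rad and linear speed of rack below 0.01 m/s); the robot touches nothing.
It fails at once if the rack is lifted (12 mm) or tipped (0.15 rad) (height (world z) of rack above 0.012 m or angle between rack's own z axis and vertical above 0.15 rad).
It fails at once if the robot touches the vial caps (over 1 N) (contact force between any of the fingers, the arm and rack_caps above 1 N).
It fails at once if a bystander is moved by more than 20 mm or knocked over (distance of any of carousel, vial_a, vial_b, cap_tin, reagent, beaker, tip_box from where it was at the start of the episode above 0.02 m or angle between any of carousel, vial_a, vial_b, cap_tin, reagent, beaker, tip_box's own z axis and vertical above 0.5 rad).
It also fails if it takes over 72 s, if anything falls off the work surface, if the arm or the gripper's body presses on something with over 40 N, if the wrist force passes 120 N, or if a joint passes its speed limit or range.

## Robot

A 7-joint arm with a two-finger parallel gripper is mounted at the origin on the work surface. World frame = base frame: x ahead of the robot, y to its left, z up, the work surface at z = 0. Lengths are in m, angles in rad, forces in N, time in s.
With the tool pointing down it reaches from about 0.425 to 0.875 m from the base axis. Payload 4.7 kg.
Tool frame: the origin (TCP) lies at the centre of the arm's flange, where the gripper is bolted on; the fingertips stand 173 mm ahead of it and the grasp point (between the pads) lies 155 mm ahead of it; z points along the fingers, y is the line along which they close (so a half turn about z gives the same grasp; the last joint's range is limited). The gripper opens to 85 mm and grips with 20 to 120 N. Pads are 22 mm wide; open, the fingers measure 114 mm over their backs; the gripper's body (76 mm by 85 mm) begins 54 mm behind the grasp point. The pads swing forward as they close: fully open they stand 13 mm farther back than shut.
Start: joints at [-1.293, 0.321, -0.07, 1.45, 0.023, 1.371, -0.057], TCP at [0.17, 0.628, 0.405] pointing down, gripper open.
Joint ranges: [-2.86, 2.86], [-0.3, 2.09], [-1.38, 1.24], [0.06, 2.45], [-1.56, 4.7], [0.09, 2.05], [-2.69, 2.69]. Speed limits (rad/s): [2.57, 2.57, 3.14, 3.14, 3.14, 3.14, 3.14].

## Interface

Orientations are given as a 3x3 rotation matrix whose columns are the frame's x, y, z axes.
In Python, from station import manip gives the robot as it stands.
- The arm moves only by the tool send_rows, never from a script. Its arguments are lists of equal length, an entry for each row: "jaw": the finger opening in cm, from 0 to 8.54; "offset": the shift along the tool's x, y, z in cm, a list of three; "dr": the turn, a rotation vector about the tool's x, y, z in degrees, a list of three. A call has 1 to 5 rows; each row shifts and turns the commanded pose from where the row before left it, along the tool's axes as they then stand; what a row does not reach is not made up. A row lasts 1/10 s, in which the tool goes at most 50 mm and 8.59 degrees, less where a joint would pass 70% of its speed; a pose out of reach is approached as far as the arm can. A call is refused whole if a number of a shift passes 5 or a number of a turn 8.59, either way. A call with a gripper value outside its range is refused whole. The fingers move at their own pace and stop on an object; the grip force is fixed at half the most. Time passes only in rows, so rows that do not move let the fingers close. It gives the time, the measured TCP pose, the force, the opening and the grip force at its end, in the units of the state.
- manip.read_state(): the state, without advancing time (a new reading comes with each control period).
- manip.camera(name): name is "scene" or "top" or "wrist"; returns a dict with "frame" (400x640x3 uint8, red, green, blue), "K" (3x3 intrinsics, pixels), "R" (3x3) and "t" (3): a world point X has camera coordinates R X + t; the wrist camera has in their place "tool_from_camera" (4x4, takes a point from camera to tool coordinates, whose origin is the TCP and whose axes are the flange's). Camera axes: x right, y down, z forward; pixel columns grow to the right and rows downward; lengths in m; the calibration is good to about 2 mm. A picture is of the moment at which its call begins: read the wrist's pose just before it. There is no depth.
- manip.hand_in(): hands the job in; it is judged then, once.
The state is a dict: "t": time; "joints": joint angles; "joint_velocities": joint speeds; "joint_torque": joint torques, N m; "tool_pos": TCP position; "ee_rot": TCP orientation; "force": force on the tool from outside, world axes, zero at the start; "wrist_torque": the same for the moment, N m; "opening": opening from 0.0 (shut) to 1.0 (fully open); "gripper_force": force on a finger pad.
Only numpy, scipy, OpenCV 4.12 (cv2) and the standard library are available. Lean on these libraries where they do the work, as an engineer would, in place of code of your own. Each camera call takes 0.05 s, during which the arm holds its last target. There are 200 camera calls.

## Working session

There is one attempt and no reset: what is moved stays moved. The work goes in short steps, Python scripts to look and compute and a tool call to move; the robot and the scene stay as the last step left them, time stands still between calls to the robot, and variables do not carry over. Pictures are saved under pics/ and viewed, at most 10 in all, crops included, and the job is handed in when it is done.

Besides the shell and the picture viewer there is one more tool, called after ">>>" as name(argument=value, ...), one argument or row to a line, values as JSON. send_rows: Moves the arm, as the interface text tells. Its arguments: {"type":"object","properties":{"jaw":{"type":"array"},"offset":{"type":"array"},"dr":{"type":"array"}},"required":["jaw","offset","dr"]}

```bash
mkdir -p pics
python3 - <<'E'
from station import manip
import cv2,pickle,numpy as np
s=manip.read_state();print(s['t'],s['tool_pos'],s['ee_rot'],s['opening'])
d={}
for n in("top","scene"):
    c=manip.camera(n);d[n]=c;cv2.imwrite(f"pics/{n}0.png",c['frame'][:,:,::-1])
    print(n,c['K'],c['R'],c['t'])
pickle.dump(d,open('c0.pkl','wb'))
E
```

```text
0.0 [0.16947999 0.62729359 0.4036164 ] [[-9.65402828e-01  2.60762725e-01 -4.24710708e-04]
 [ 2.60763057e-01  9.65400971e-01 -1.89551536e-03]
 [-8.42636190e-05 -1.94068475e-03 -9.99998113e-01]] 1.0052404786780753
top [[417.96052737   0.         323.06265626]
 [  0.         417.96052737 199.25688375]
 [  0.           0.           1.        ]] [[-0.01727641 -0.99983266  0.00601475]
 [-0.98233017  0.01585214 -0.18648361]
 [ 0.18635706 -0.00913024 -0.98243966]] [-0.00962728  0.56386679  1.07096103]
scene [[363.97133557   0.         314.47206194]
 [  0.         363.97133557 201.32308874]
 [  0.           0.           1.        ]] [[ 0.15154543  0.98844091 -0.00430587]
 [ 0.77188716 -0.12106276 -0.62412661]
 [-0.61743356  0.09125989 -0.78131136]] [-0.09279357 -0.4124831   1.39335509]
```

View pics/top0.png

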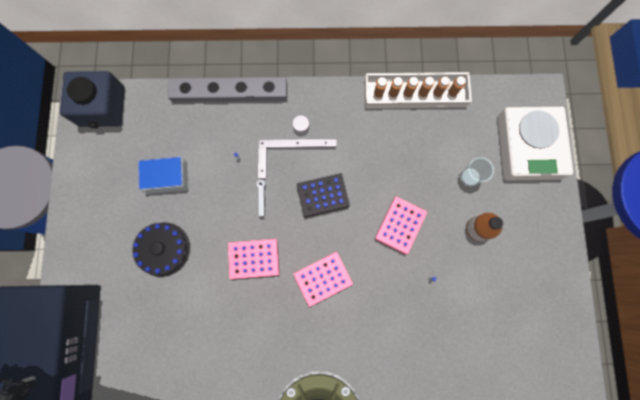

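View pics/scene0.png

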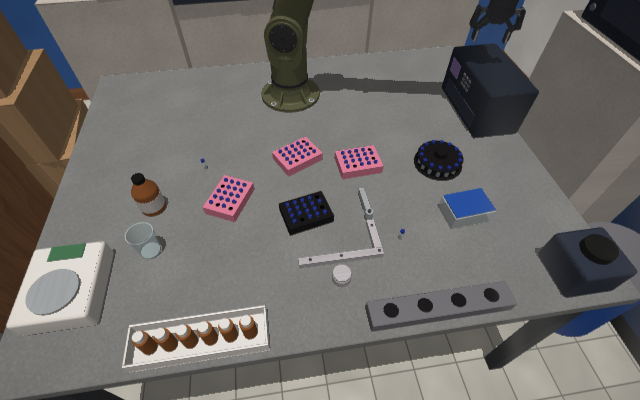

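The black block at top (323,195) / scene (306,212) is the rack. The look-alikes at top (253,259), (323,278) and (401,225) are pink, so they're out. The dock's corner is near top (265,147), and the latch runs from its pin at (261,183) to its tip at (262,215), pointing at the robot. Next I'll measure from these views and check an enlarged crop.

```bash
cat > h.py <<'E'
import numpy as np,cv2
def ray(c,uv,z):
    uv=np.atleast_2d(np.float64(uv)); K,R,t=map(np.array,(c['K'],c['R'],c['t']))
    d=np.c_[uv,np.ones(len(uv))]@np.linalg.inv(K).T@R
    C=-R.T@t
    return (C+d*((z-C[2])/d[:,2])[:,None])[:,:2]
def wristcam(c,s):
    T=np.array(c['tool_from_camera']);Rw=s['ee_rot']@T[:3,:3];tw=s['ee_rot']@T[:3,3]+s['tool_pos']
    return dict(K=c['K'],R=Rw.T,t=-Rw.T@tw,frame=c['frame'])
E
python3 - <<'E'
import pickle,numpy as np,cv2
from h import *
d=pickle.load(open('c0.pkl','rb'));c=d['top'];f=c['frame'];print('cam',-np.array(c['R']).T@c['t'])
x0,y0=225,120
crop=f[y0:240,x0:365];cv2.imwrite('pics/crop0.png',cv2.resize(crop,None,fx=5,fy=5,interpolation=cv2.INTER_CUBIC)[:,:,::-1])
g=crop.max(2)
for name,m,z in(('dark',(g<75),.032),('bright',(crop.min(2)>170),.02)):
    m=cv2.morphologyEx(m.astype(np.uint8),cv2.MORPH_CLOSE,np.ones((5,5)) if name=='dark' else np.ones((2,2)))
    for k in cv2.findContours(m,cv2.RETR_EXTERNAL,cv2.CHAIN_APPROX_NONE)[0]:
        if cv2.contourArea(k)<40: continue
        b=cv2.boxPoints(cv2.minAreaRect(k))+[x0,y0]
        print(name,cv2.contourArea(k),b.round(1).tolist(),ray(c,b,z).round(4).tolist())
E
```

```text
cam [ 0.35415589 -0.00878603  1.15736441]
dark 56.5 [[303.0, 208.4], [345.3, 198.5], [347.3, 207.4], [305.1, 217.2]] [[0.5431, 0.0359], [0.5686, -0.0801], [0.544, -0.0851], [0.5187, 0.0306]]
bright 189.0 [[257.0, 181.0], [265.0, 181.0], [265.0, 216.0], [257.0, 216.0]] [[0.6247, 0.1641], [0.6244, 0.1418], [0.5257, 0.1409], [0.526, 0.1629]]
bright 747.5 [[257.1, 140.1], [337.9, 138.2], [338.8, 176.3], [258.0, 178.2]] [[0.7441, 0.1651], [0.7462, -0.0646], [0.6346, -0.0644], [0.6327, 0.1613]]
bright 153.0 [[293.0, 120.0], [310.0, 120.0], [310.0, 131.0], [293.0, 131.0]] [[0.8029, 0.063], [0.8022, 0.0142], [0.769, 0.0145], [0.7698, 0.0631]]
```

View pics/crop0.png

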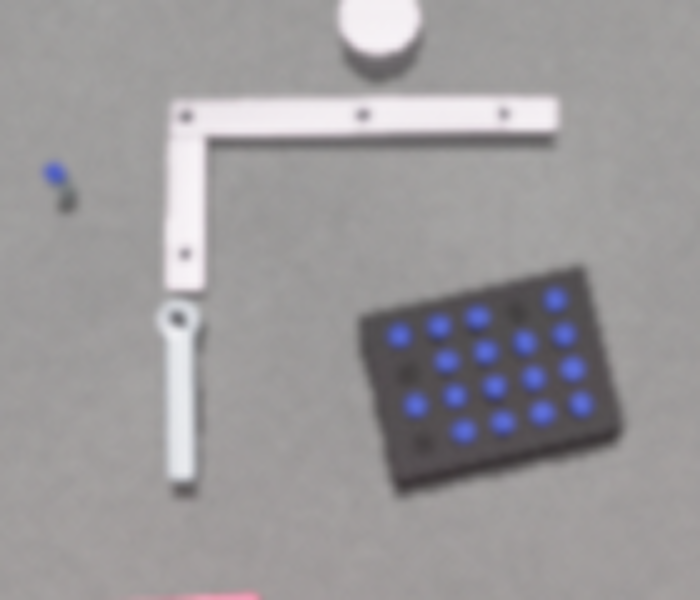

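The crop shows the black rack, with top corners near crop (360,318), (583,267), (622,430) and (397,483). The white L dock's inner corner is at (207,137), the latch pin is at (178,318), and the bar's tip is at (182,485). Nothing stands between the rack and the dock.

Run:
```python
import pickle,numpy as np
from h import *
c=pickle.load(open('c0.pkl','rb'))['top']
P=lambda a,z:ray(c,np.array(a)/5.+[225-.4,120-.4],z)
r=P([[360,318],[583,267],[622,430],[397,483]],.032);print('rack',r.round(4).tolist(),r.mean(0))
for i in range(4):
    e=r[(i+1)%4]-r[i];print(np.linalg.norm(e).round(4),np.degrees(np.arctan2(e[1],e[0])).round(1))
k=P([[207,137],[556,133],[205,290]],.02);print('dock corner,backend,sideend',k.round(4).tolist())
e=k[0]-k[1];print(np.linalg.norm(e),np.degrees(np.arctan2(-e[0],e[1])));e=k[0]-k[2];print(np.linalg.norm(e),np.degrees(np.arctan2(e[1],e[0])))
print('latch',P([[178,318],[182,484]],.029).tolist())
```

```text
rack [[0.6139, 0.053], [0.641, -0.0708], [0.5488, -0.0898], [0.5216, 0.0334]] [ 0.5813147  -0.01857333]
0.1268 -77.7
0.0941 -168.3
0.1262 102.5
0.0944 12.0
dock corner,backend,sideend [[0.7233, 0.1398], [0.7226, -0.0582], [0.6341, 0.1402]]
0.1979409976192985 -0.19340238390650752
0.08917564502129163 -0.2501641195569622
latch [[0.6161908481686162, 0.15377818824202688], [0.5233921198258777, 0.15060480594310158]]
```

>>> send_rows(
  jaw=[7, 7, 7, 7, 7],
  offset=[
    [0, 0, 0],
    [0, 0, 0],
    [-3, -3.7, 0],
    [-3, -3.7, 0],
    [-3, -3.7, 0],
  ],
  dr=[
    [0, 0, -7.5],
    [0, 0, -7.5],
    [0, 0, 0],
    [0, 0, 0],
    [0, 0, 0],
  ],
)

```text
t: 0.6
tool_pos: [0.26, 0.5149, 0.404]
ee_rot: [[-1.0, 0.001, -0.0], [0.001, 1.0, -0.001], [0.0, -0.001, -1.0]]
force: [0.7, 0.6, -0.4]
opening: 0.819
gripper_force: 0.0
```

>>> send_rows(
  jaw=[7, 7, 7, 7, 7],
  offset=[
    [-3, -3.7, 0],
    [-3, -3.7, 0],
    [-3, -3.7, 0],
    [-3, -3.7, 0],
    [-3, -3.7, 0],
  ],
  dr=[
    [0, 0, 0],
    [0, 0, 0],
    [0, 0, 0],
    [0, 0, 0],
    [0, 0, 0],
  ],
)

```text
t: 1.1
tool_pos: [0.4097, 0.3292, 0.4045]
ee_rot: [[-1.0, 0.002, -0.0], [0.002, 1.0, 0.0], [0.0, 0.0, -1.0]]
force: [0.8, 0.7, 0.3]
opening: 0.818
gripper_force: 0.0
```

>>> send_rows(
  jaw=[7, 7, 7, 7, 7],
  offset=[
    [-3, -3.7, 0],
    [-3, -3.7, 0],
    [0, -4.6, 0],
    [0, -4.6, 0],
    [0, -4.6, 0],
  ],
  dr=[
    [0, 0, 0],
    [0, 0, 0],
    [0, 0, 0],
    [0, 0, 0],
    [0, 0, 0],
  ],
)

```text
t: 1.6
tool_pos: [0.4683, 0.117, 0.4042]
ee_rot: [[-1.0, 0.002, -0.001], [0.002, 1.0, -0.0], [0.001, -0.0, -1.0]]
force: [0.8, -0.3, 0.3]
opening: 0.823
gripper_force: 0.0
```

>>> send_rows(
  jaw=[7, 7, 7, 7],
  offset=[
    [0, -4.6, 0],
    [0, -4.6, 0],
    [0, -4.5, 0],
    [0, 0, 0],
  ],
  dr=[
    [0, 0, 0],
    [0, 0, 0],
    [0, 0, 0],
    [0, 0, 0],
  ],
)

```text
t: 2.0
tool_pos: [0.4676, -0.0251, 0.4049]
ee_rot: [[-1.0, 0.013, 0.0], [0.013, 1.0, -0.002], [-0.0, -0.002, -1.0]]
force: [0.1, 0.3, -0.2]
opening: 0.816
gripper_force: 0.0
```

Run:
```python
from station import manip
import cv2,pickle
s=manip.read_state();c=manip.camera('wrist');print(s['tool_pos'],c['tool_from_camera'])
pickle.dump((s,c),open('w1.pkl','wb'));cv2.imwrite('pics/w1.png',c['frame'][:,:,::-1])
```

```text
[ 0.46759976 -0.02506173  0.40485447] [[-5.89808522e-04 -9.63699777e-01 -2.66987624e-01  6.81010042e-02]
 [ 9.99998602e-01 -1.50653910e-04 -1.66533022e-03  6.42147998e-04]
 [ 1.56465563e-03 -2.66988233e-01  9.63698519e-01  3.14922925e-02]
 [ 0.00000000e+00  0.00000000e+00  0.00000000e+00  1.00000000e+00]]
```

View pics/w1.png

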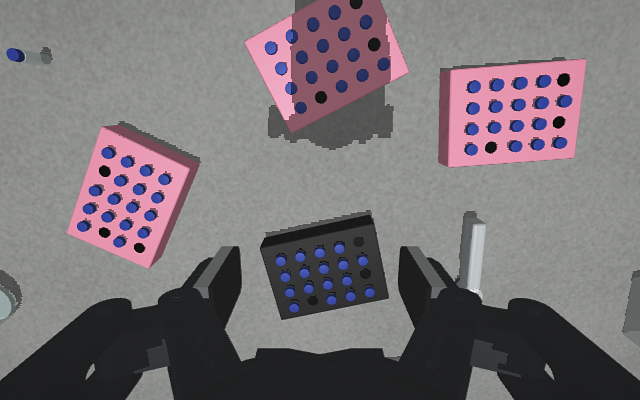

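The wrist view shows the black rack's front edge between (262,240) and (372,215), centred between the two fingers. The pink rack behind it ends around row 130, so it's clear of where I'll come down.

>>> send_rows(
  jaw=[7, 7, 7, 7, 7],
  offset=[
    [0, 0.3, 4.6],
    [0, 0, 4.6],
    [0, 0, 4.6],
    [0, 0, 4.6],
    [0, 0, 4.5],
  ],
  dr=[
    [0, 0, -0.7],
    [0, 0, 0],
    [0, 0, 0],
    [0, 0, 0],
    [0, 0, 0],
  ],
)

```text
t: 2.55
tool_pos: [0.4679, -0.0135, 0.1738]
ee_rot: [[-1.0, -0.012, 0.0], [-0.012, 1.0, 0.001], [-0.0, 0.001, -1.0]]
force: [0.4, 0.2, -0.4]
opening: 0.821
gripper_force: 0.0
```

>>> send_rows(
  jaw=[7, 7, 7, 7, 7],
  offset=[
    [-1.5, 0, 0],
    [-1, 0, 0],
    [-1, 0, 0],
    [-1, 0, 0],
    [-1, 0, 0],
  ],
  dr=[
    [0, 0, 0],
    [0, 0, 0],
    [0, 0, 0],
    [0, 0, 0],
    [0, 0, 0],
  ],
)

```text
t: 3.05
tool_pos: [0.524, -0.0139, 0.1764]
ee_rot: [[-1.0, -0.011, -0.0], [-0.011, 1.0, 0.001], [0.0, 0.001, -1.0]]
force: [-1.9, 0.6, 1.1]
opening: 0.815
gripper_force: 1.0
```

>>> send_rows(
  jaw=[7, 7, 7, 7, 7],
  offset=[
    [-1, 0, 0],
    [-1, 0, 0],
    [-1, 0, 0],
    [-1, 0, 0],
    [-1, 0, 0],
  ],
  dr=[
    [0, 0, 0.7],
    [0, 0, 0],
    [0, 0, 0],
    [0, 0, 0],
    [0, 0, 0],
  ],
)

```text
t: 3.55
tool_pos: [0.5739, -0.0149, 0.1758]
ee_rot: [[-1.0, 0.003, -0.0], [0.003, 1.0, -0.0], [0.0, -0.0, -1.0]]
force: [-5.2, -0.1, 2.4]
opening: 0.82
gripper_force: 1.9
```

Run:
```python
from station import manip
import cv2,pickle
s=manip.read_state();c=manip.camera('top');print(s['tool_pos'],s['ee_rot'].round(3).tolist())
pickle.dump(c,open('t2.pkl','wb'))
a=cv2.resize(c['frame'][120:240,225:365],None,fx=4,fy=4,interpolation=cv2.INTER_CUBIC)
w=manip.camera('wrist');pickle.dump((s,w),open('w2.pkl','wb'))
b=cv2.resize(w['frame'],None,fx=.35,fy=.35)
import numpy as np
o=np.zeros((480,800,3),np.uint8);o[:480,:560]=a;o[:140,564:788]=b
cv2.imwrite('pics/t2.png',o[:,:,::-1])
```

```text
[ 0.57390084 -0.01485505  0.17576403] [[-1.0, 0.003, -0.0], [0.003, 1.0, -0.0], [0.0, -0.0, -1.0]]
```

View pics/t2.png

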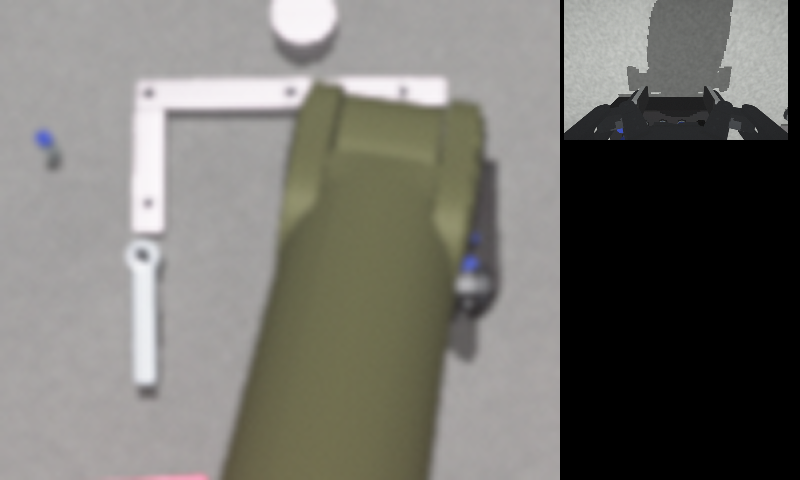

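The arm hides the rack in the top view. The wrist inset shows the rack's front edge square across both fingers, so I'll keep pushing.

>>> send_rows(
  jaw=[7, 7, 7, 7, 7],
  offset=[
    [-1, 0, 0],
    [-1, 0, 0],
    [-1, 0, 0],
    [-0.4, 0, 0],
    [-0.3, 0, 0],
  ],
  dr=[
    [0, 0, 0],
    [0, 0, 0],
    [0, 0, 0],
    [0, 0, 0],
    [0, 0, 0],
  ],
)

```text
t: 4.15
tool_pos: [0.6106, -0.0145, 0.1757]
ee_rot: [[-1.0, 0.002, -0.001], [0.002, 1.0, 0.0], [0.001, 0.0, -1.0]]
force: [-3.8, -0.1, 1.0]
opening: 0.817
gripper_force: 1.8
```

>>> send_rows(
  jaw=[7, 7, 7, 7, 7],
  offset=[
    [-0.2, 0, 0],
    [-0.2, 0, 0],
    [-0.2, 0, 0],
    [-0.2, 0, 0],
    [0, 0, 0],
  ],
  dr=[
    [0, 0, 0],
    [0, 0, 0],
    [0, 0, 0],
    [0, 0, 0],
    [0, 0, 0],
  ],
)

```text
t: 4.65
tool_pos: [0.6179, -0.0146, 0.1757]
ee_rot: [[-1.0, 0.002, -0.002], [0.002, 1.0, 0.0], [0.002, 0.0, -1.0]]
force: [-4.5, -0.1, 2.7]
opening: 0.82
gripper_force: 2.4
```

>>> send_rows(
  jaw=[7, 7, 7, 7],
  offset=[
    [-0.2, 0, 0],
    [-0.2, 0, 0],
    [-0.2, 0, 0],
    [0, 0, 0],
  ],
  dr=[
    [0, 0, 0],
    [0, 0, 0],
    [0, 0, 0],
    [0, 0, 0],
  ],
)

```text
t: 5.05
tool_pos: [0.62, -0.0149, 0.1748]
ee_rot: [[-1.0, 0.002, -0.015], [0.002, 1.0, 0.002], [0.015, 0.002, -1.0]]
force: [-19.6, 0.4, 13.6]
opening: 0.823
gripper_force: 10.2
```

The force has risen to about 20 N, so the rack is flush with the back stop. I'll back off, lift, and turn for the side push.

>>> send_rows(
  jaw=[7, 7, 7, 7, 5],
  offset=[
    [0.8, 0, 0],
    [3, 0, 0],
    [0, 0, -4.8],
    [0, 0, -4.8],
    [0, 0, -4.8],
  ],
  dr=[
    [0, 0, 0],
    [0, 0, 0],
    [0, 0, 0],
    [0, 0, 0],
    [0, 0, 0],
  ],
)

```text
t: 5.55
tool_pos: [0.5865, -0.0145, 0.3218]
ee_rot: [[-1.0, 0.002, 0.003], [0.002, 1.0, 0.0], [-0.003, 0.0, -1.0]]
force: [1.5, 0.6, 0.0]
opening: 0.668
gripper_force: 0.0
```

>>> send_rows(
  jaw=[5, 5, 5, 5, 5],
  offset=[
    [0, 0, -4.5],
    [0, 0, 0],
    [0, 0, 0],
    [0, 0, 0],
    [0, 0, 0],
  ],
  dr=[
    [0, 0, 8.5],
    [0, 0, 8.5],
    [0, 0, 8.5],
    [0, 0, 8.5],
    [0, 0, 8.5],
  ],
)

```text
t: 6.05
tool_pos: [0.5869, -0.0145, 0.3656]
ee_rot: [[-0.732, 0.681, 0.004], [0.681, 0.732, 0.0], [-0.003, 0.003, -1.0]]
force: [0.0, -0.2, 0.9]
opening: 0.59
gripper_force: 0.0
```

>>> send_rows(
  jaw=[5, 5, 5, 5, 5],
  offset=[
    [0, 0, 0],
    [0, 0, 0],
    [0, 0, 0],
    [0, 0, 0],
    [0, 0, 0],
  ],
  dr=[
    [0, 0, 8.5],
    [0, 0, 8.5],
    [0, 0, 8.5],
    [0, 0, 8.5],
    [0, 0, 8.5],
  ],
)

```text
t: 6.55
tool_pos: [0.587, -0.0145, 0.3654]
ee_rot: [[-0.079, 0.997, 0.004], [0.997, 0.079, 0.0], [-0.0, 0.004, -1.0]]
force: [0.6, -0.2, -0.6]
opening: 0.588
gripper_force: 0.0
```

>>> send_rows(
  jaw=[5, 5, 5, 5, 5],
  offset=[
    [0, 0, 0],
    [-3.8, 2.8, 0],
    [-3.8, 2.8, 0],
    [-3.8, 2.8, 0],
    [0, 0, 0],
  ],
  dr=[
    [0, 0, 5],
    [0, 0, 0],
    [0, 0, 0],
    [0, 0, 0],
    [0, 0, 0],
  ],
)

```text
t: 7.05
tool_pos: [0.6715, -0.1358, 0.364]
ee_rot: [[0.01, 1.0, 0.002], [1.0, -0.01, -0.008], [-0.008, 0.002, -1.0]]
force: [-0.3, -0.6, 0.7]
opening: 0.586
gripper_force: 0.0
```

Run:
```python
from station import manip
import cv2,pickle
s=manip.read_state();c=manip.camera('wrist');print(s['tool_pos'],s['ee_rot'].round(4).tolist(),s['force'],s['opening'],s['joints'])
pickle.dump((s,c),open('w3.pkl','wb'));cv2.imwrite('pics/w3.png',c['frame'][:,:,::-1])
```

```text
[ 0.67149432 -0.13579431  0.36402376] [[0.01, 0.9999, 0.0024], [0.9999, -0.01, -0.0077], [-0.0077, 0.0025, -1.0]] [-0.32371687 -0.58305048  0.67248226] 0.585737959609657 [-0.36886289  0.49128883  0.742339    1.4335822  -0.32695025  1.3399719
  0.37712358]
```

View pics/w3.png

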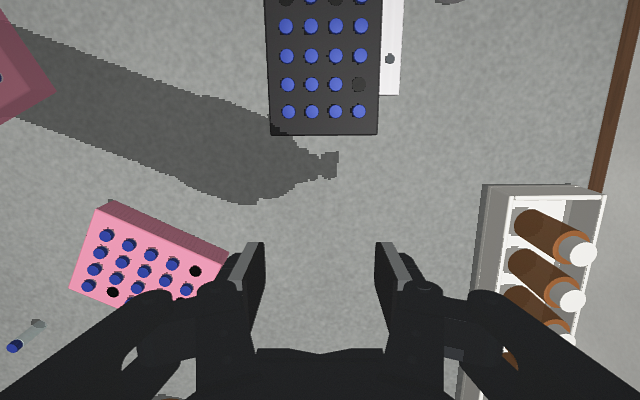

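Run:
```python
import pickle
from h import *
s,c=pickle.load(open('w3.pkl','rb'));w=wristcam(c,s)
for z in(0,.032):print(z,ray(w,[[271,134],[378,134],[381,10],[265,10],[271,122],[378,122]],z).round(4).tolist())
print('pink',ray(w,[[97,210],[228,257]],.032).round(4).tolist(),'stop face',ray(w,[[379,95],[383,5]],.02).round(4).tolist())
```

```text
0 [[0.6248, -0.0958], [0.7297, -0.0969], [0.7283, 0.0119], [0.625, 0.0129], [0.6254, -0.0843], [0.7293, -0.0854]]
0.032 [[0.6294, -0.0931], [0.7241, -0.0941], [0.7228, 0.0042], [0.6295, 0.0051], [0.6299, -0.0827], [0.7238, -0.0837]]
pink [[0.4619, -0.1618], [0.5811, -0.2117]] stop face [[0.7258, -0.0609], [0.7264, 0.0108]]
```

The wrist view shows the rack at (325,70), parallel to the back stop, with its right edge at row 134. That puts the edge at y≈-0.094 and the rack's centre at x≈0.677. I'll come down beside it and push left.

>>> send_rows(
  jaw=[5, 5, 5, 5, 5],
  offset=[
    [0, 0.5, 4.6],
    [0, 0, 4.6],
    [0, 0, 4.6],
    [0, 0, 4.6],
    [0, 0, 0],
  ],
  dr=[
    [0, 0, 0],
    [0, 0, 0],
    [0, 0, 0],
    [0, 0, 0],
    [0, 0, 0],
  ],
)

```text
t: 7.6
tool_pos: [0.6721, -0.1257, 0.1741]
ee_rot: [[0.0, 1.0, -0.011], [1.0, -0.0, 0.003], [0.003, -0.011, -1.0]]
force: [-1.1, 0.7, -1.3]
opening: 0.584
gripper_force: 0.0
```

>>> send_rows(
  jaw=[5, 5, 5, 5, 5],
  offset=[
    [1, 0, 0],
    [1, 0, 0],
    [0.8, 0, 0],
    [0.8, 0, 0],
    [0.8, 0, 0],
  ],
  dr=[
    [0, 0, 0],
    [0, 0, 0],
    [0, 0, 0],
    [0, 0, 0],
    [0, 0, 0],
  ],
)

```text
t: 8.1
tool_pos: [0.6758, -0.0851, 0.1829]
ee_rot: [[0.003, 1.0, 0.004], [1.0, -0.003, -0.001], [-0.001, 0.004, -1.0]]
force: [-0.8, -3.9, 3.5]
opening: 0.585
gripper_force: 1.9
```

>>> send_rows(
  jaw=[5, 5, 5, 5, 5],
  offset=[
    [1, 0, 0.1],
    [1, 0, 0.1],
    [1, 0, 0.1],
    [1, 0, 0],
    [1, 0, 0],
  ],
  dr=[
    [0, 0, 0],
    [0, 0, 0],
    [0, 0, 0],
    [0, 0, 0],
    [0, 0, 0],
  ],
)

```text
t: 8.6
tool_pos: [0.675, -0.0335, 0.1773]
ee_rot: [[0.002, 1.0, -0.001], [1.0, -0.002, 0.0], [0.0, -0.001, -1.0]]
force: [-0.0, -2.3, 1.3]
opening: 0.589
gripper_force: 1.5
```

>>> send_rows(
  jaw=[5, 5, 5, 5, 5],
  offset=[
    [0.6, 0, 0],
    [0.6, 0, 0],
    [0.4, 0, 0],
    [0.4, 0, 0],
    [0, 0, 0],
  ],
  dr=[
    [0, 0, 0],
    [0, 0, 0],
    [0, 0, 0],
    [0, 0, 0],
    [0, 0, 0],
  ],
)

```text
t: 9.1
tool_pos: [0.6751, -0.0134, 0.1774]
ee_rot: [[0.001, 1.0, -0.001], [1.0, -0.001, 0.001], [0.001, -0.001, -1.0]]
force: [0.9, 0.6, -0.1]
opening: 0.58
gripper_force: 0.0
```

>>> send_rows(
  jaw=[5, 5, 5, 5, 5],
  offset=[
    [0.3, 0, 0],
    [0.3, 0, 0],
    [0.2, 0, 0],
    [0.2, 0, 0],
    [0.1, 0, 0],
  ],
  dr=[
    [0, 0, 0],
    [0, 0, 0],
    [0, 0, 0],
    [0, 0, 0],
    [0, 0, 0],
  ],
)

```text
t: 9.6
tool_pos: [0.6753, -0.0035, 0.1777]
ee_rot: [[0.002, 1.0, 0.0], [1.0, -0.002, 0.0], [0.0, 0.0, -1.0]]
force: [0.4, -1.3, -1.0]
opening: 0.585
gripper_force: 0.8
```

>>> send_rows(
  jaw=[5, 5, 5, 5, 5],
  offset=[
    [0.2, 0, 0],
    [0.2, 0, 0],
    [0.2, 0, 0],
    [0, 0, 0],
    [0, 0, 0],
  ],
  dr=[
    [0, 0, 0],
    [0, 0, 0],
    [0, 0, 0],
    [0, 0, 0],
    [0, 0, 0],
  ],
)

```text
t: 10.1
tool_pos: [0.675, -0.0009, 0.1778]
ee_rot: [[0.004, 1.0, 0.0], [1.0, -0.004, -0.005], [-0.005, 0.0, -1.0]]
force: [-0.1, -8.2, -0.8]
opening: 0.584
gripper_force: 3.7
```

>>> send_rows(
  jaw=[5, 5, 5],
  offset=[
    [0.2, 0, 0],
    [0.2, 0, 0],
    [0, 0, 0],
  ],
  dr=[
    [0, 0, 0],
    [0, 0, 0],
    [0, 0, 0],
  ],
)

```text
t: 10.4
tool_pos: [0.6749, -0.0001, 0.1781]
ee_rot: [[0.006, 1.0, 0.0], [1.0, -0.006, -0.009], [-0.009, 0.001, -1.0]]
force: [0.1, -12.7, -0.7]
opening: 0.585
gripper_force: 6.5
```

Both sides now read contact, about 13 N against the side stop. I'll retreat, turn back, and look before a final front press.

>>> send_rows(
  jaw=[5, 5, 5, 5, 7],
  offset=[
    [-0.9, 0, 0],
    [-3, 0, 0],
    [0, 0, -4.8],
    [0, 0, -4.8],
    [0, 0, -4.8],
  ],
  dr=[
    [0, 0, 0],
    [0, 0, 0],
    [0, 0, 0],
    [0, 0, 0],
    [0, 0, 0],
  ],
)

```text
t: 10.9
tool_pos: [0.6751, -0.0318, 0.3234]
ee_rot: [[0.002, 1.0, -0.0], [1.0, -0.002, 0.002], [0.002, -0.0, -1.0]]
force: [0.2, 0.0, 0.6]
opening: 0.736
gripper_force: 0.0
```

>>> send_rows(
  jaw=[7, 7, 7, 7, 7],
  offset=[
    [0, 0, -4.5],
    [0, 0, 0],
    [0, 0, 0],
    [0, 0, 0],
    [0, 0, 0],
  ],
  dr=[
    [0, 0, -8.5],
    [0, 0, -8.5],
    [0, 0, -8.5],
    [0, 0, -8.5],
    [0, 0, -8.5],
  ],
)

```text
t: 11.4
tool_pos: [0.6753, -0.0314, 0.3673]
ee_rot: [[-0.68, 0.734, 0.001], [0.734, 0.68, 0.002], [0.001, 0.002, -1.0]]
force: [0.8, -0.4, -0.3]
opening: 0.818
gripper_force: 0.0
```

>>> send_rows(
  jaw=[7, 7, 7, 7, 7],
  offset=[
    [0, 0, 0],
    [0, 0, 0],
    [0, 0, 0],
    [0, 0, 0],
    [0, 0, 0],
  ],
  dr=[
    [0, 0, -8.5],
    [0, 0, -8.5],
    [0, 0, -8.5],
    [0, 0, -8.5],
    [0, 0, -8.5],
  ],
)

```text
t: 11.9
tool_pos: [0.6753, -0.0315, 0.3672]
ee_rot: [[-0.997, 0.082, 0.001], [0.082, 0.997, 0.002], [-0.0, 0.002, -1.0]]
force: [0.2, -0.5, 0.2]
opening: 0.818
gripper_force: 0.0
```

>>> send_rows(
  jaw=[7, 7, 7, 7, 7],
  offset=[
    [2.9, 2.9, 0],
    [2.9, 2.9, 0],
    [2.9, 2.9, 0],
    [2.9, 2.5, 0],
    [0, 0, 0],
  ],
  dr=[
    [0, 0, -5],
    [0, 0, 0],
    [0, 0, 0],
    [0, 0, 0],
    [0, 0, 0],
  ],
)

```text
t: 12.4
tool_pos: [0.5589, 0.0878, 0.3671]
ee_rot: [[-1.0, -0.007, -0.002], [-0.007, 1.0, 0.005], [0.002, 0.005, -1.0]]
force: [-0.6, 0.2, -0.3]
opening: 0.823
gripper_force: 0.0
```

Run:
```python
from station import manip
import cv2,pickle
s=manip.read_state();c=manip.camera('wrist');print(s['tool_pos'],s['ee_rot'].round(4).tolist(),s['force'],s['opening'],s['joints'])
pickle.dump((s,c),open('w4.pkl','wb'));cv2.imwrite('pics/w4.png',c['frame'][:,:,::-1])
```

```text
[0.55893553 0.08782742 0.36713196] [[-1.0, -0.0068, -0.0021], [-0.0068, 1.0, 0.0054], [0.0021, 0.0054, -1.0]] [-0.59884007  0.17509526 -0.27412963] 0.8233237371156298 [-0.55437845  0.16708687  0.39490273  1.72964209 -0.07319129  1.25950733
  1.43570693]
```

View pics/w4.png

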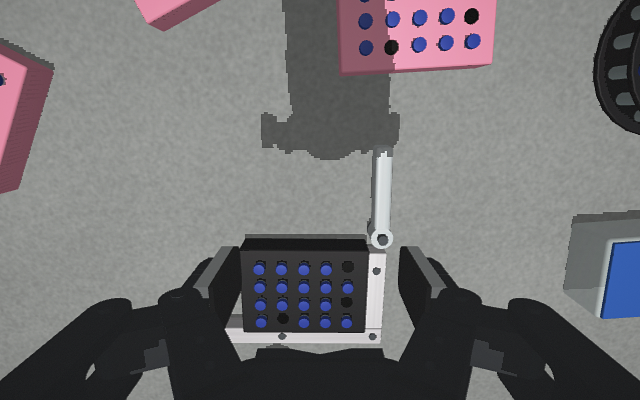

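The wrist view shows the rack at (305,290) nested in the L, parallel to both bars. The latch is still open, running from its pin at (380,240) to its tip at (384,150). One more front press, between the latch and the rack's right end, will confirm it's flush.

>>> send_rows(
  jaw=[5, 5, 5, 5, 5],
  offset=[
    [0, -0.8, 0],
    [0, 0, 4.7],
    [0, 0, 4.7],
    [0, 0, 4.7],
    [0, 0, 4.6],
  ],
  dr=[
    [0, 0, 0],
    [0, 0, 0],
    [0, 0, 0],
    [0, 0, 0],
    [0, 0, 0],
  ],
)

```text
t: 12.95
tool_pos: [0.563, 0.0718, 0.1783]
ee_rot: [[-1.0, 0.005, 0.002], [0.005, 1.0, -0.001], [-0.002, -0.001, -1.0]]
force: [0.3, 0.3, 0.0]
opening: 0.582
gripper_force: 0.0
```

>>> send_rows(
  jaw=[5, 5, 5, 5, 5],
  offset=[
    [-1.5, 0, 0],
    [-1.5, 0, 0],
    [-1, 0, 0],
    [-0.7, 0, 0],
    [-0.5, 0, 0],
  ],
  dr=[
    [0, 0, 0],
    [0, 0, 0],
    [0, 0, 0],
    [0, 0, 0],
    [0, 0, 0],
  ],
)

```text
t: 13.45
tool_pos: [0.6149, 0.073, 0.18]
ee_rot: [[-1.0, 0.003, 0.001], [0.003, 1.0, -0.0], [-0.001, -0.0, -1.0]]
force: [0.4, -1.0, -0.5]
opening: 0.589
gripper_force: 0.0
```

>>> send_rows(
  jaw=[5, 5, 5, 5, 5],
  offset=[
    [-0.3, 0, 0],
    [-0.3, 0, 0],
    [-0.2, 0, 0],
    [-0.2, 0, 0],
    [0, 0, 0],
  ],
  dr=[
    [0, 0, 0],
    [0, 0, 0],
    [0, 0, 0],
    [0, 0, 0],
    [0, 0, 0],
  ],
)

```text
t: 13.95
tool_pos: [0.6201, 0.0734, 0.1789]
ee_rot: [[-1.0, 0.002, -0.013], [0.002, 1.0, -0.0], [0.013, -0.0, -1.0]]
force: [-16.9, -1.9, 11.1]
opening: 0.585
gripper_force: 8.2
```

The press bottomed out at the same x (0.620), so the rack is flush. Next I'll retreat, close the jaw, and go round to the latch's left side.

>>> send_rows(
  jaw=[5, 5, 5, 3, 0],
  offset=[
    [0.8, 0, 0],
    [3.2, 0, 0],
    [0, 0, -4.8],
    [0, 0, -4.8],
    [1.3, 4.3, 0],
  ],
  dr=[
    [0, 0, 0],
    [0, 0, 0],
    [0, 0, 0],
    [0, 0, 0],
    [0, 0, 0],
  ],
)

```text
t: 14.45
tool_pos: [0.5755, 0.1106, 0.2837]
ee_rot: [[-1.0, 0.013, 0.016], [0.013, 1.0, 0.0], [-0.016, 0.001, -1.0]]
force: [1.2, 0.3, 0.6]
opening: 0.25
gripper_force: 0.0
```

>>> send_rows(
  jaw=[0, 0, 0, 0, 0],
  offset=[
    [1.3, 4.3, 0],
    [1.1, 4.2, 0],
    [0, 0, 0],
    [0, 0, 0],
    [0, 0, 0],
  ],
  dr=[
    [0, 0, 0],
    [0, 0, 0],
    [0, 0, 0],
    [0, 0, 0],
    [0, 0, 0],
  ],
)

```text
t: 14.95
tool_pos: [0.5478, 0.2007, 0.276]
ee_rot: [[-1.0, 0.003, 0.001], [0.003, 1.0, -0.0], [-0.001, -0.0, -1.0]]
force: [0.1, -1.1, 0.3]
opening: -0.004
gripper_force: 0.0
```

Run:
```python
from station import manip
import cv2,pickle
s=manip.read_state();c=manip.camera('wrist');print(s['tool_pos'],s['ee_rot'].round(4).tolist(),s['force'],s['opening'])
pickle.dump((s,c),open('w5.pkl','wb'));cv2.imwrite('pics/w5.png',c['frame'][:,:,::-1])
```

```text
[0.5477823  0.20072623 0.27596184] [[-1.0, 0.0034, 0.0013], [0.0034, 1.0, -0.0004], [-0.0013, -0.0004, -1.0]] [ 0.07297064 -1.12537235  0.33730933] -0.004306449629996569
```

View pics/w5.png

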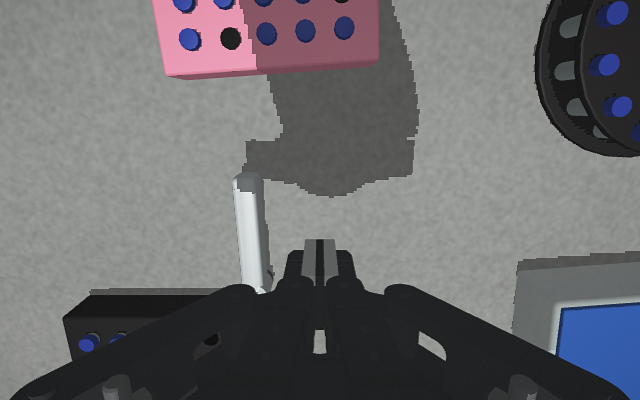

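The wrist view shows the closed fingers at (320,260), left of the open bar, which runs from (247,180) to (258,285). The descent path is clear, so I'll go down and sweep the bar shut.

>>> send_rows(
  jaw=[0, 0, 0, 0, 0],
  offset=[
    [0, 0, 4.7],
    [0, 0, 4.6],
    [0, 0, 0],
    [0, -1.3, 0],
    [0, -1.2, 0],
  ],
  dr=[
    [0, 0, 0],
    [0, 0, 0],
    [0, 0, 0],
    [0, 0, 0],
    [0, 0, 0],
  ],
)

```text
t: 15.5
tool_pos: [0.5488, 0.1755, 0.1852]
ee_rot: [[-1.0, 0.003, 0.004], [0.003, 1.0, 0.001], [-0.004, 0.001, -1.0]]
force: [-0.3, -0.5, 0.7]
opening: 0.004
gripper_force: 0.0
```

>>> send_rows(
  jaw=[0, 0, 0, 0, 0],
  offset=[
    [0.2, -1.2, 0],
    [0.2, -1.2, 0],
    [-0.1, -1, 0],
    [-0.2, -1, 0],
    [0, 0, 0],
  ],
  dr=[
    [0, 0, 0],
    [0, 0, 0],
    [0, 0, 0],
    [0, 0, 0],
    [0, 0, 0],
  ],
)

```text
t: 16.0
tool_pos: [0.5465, 0.1308, 0.183]
ee_rot: [[-1.0, 0.005, 0.0], [0.005, 1.0, -0.001], [-0.0, -0.001, -1.0]]
force: [1.6, -0.4, 0.7]
opening: -0.003
gripper_force: 0.0
```

>>> send_rows(
  jaw=[0, 0, 0, 0, 0],
  offset=[
    [-0.4, -1, 0],
    [-0.5, -0.9, 0],
    [-0.8, -0.8, 0],
    [-0.9, -0.8, 0],
    [0, 0, 0],
  ],
  dr=[
    [0, 0, 0],
    [0, 0, 0],
    [0, 0, 0],
    [0, 0, 0],
    [0, 0, 0],
  ],
)

```text
t: 16.5
tool_pos: [0.5736, 0.0958, 0.1828]
ee_rot: [[-1.0, 0.005, 0.001], [0.005, 1.0, -0.001], [-0.001, -0.001, -1.0]]
force: [0.1, 0.4, -0.3]
opening: -0.0
gripper_force: 0.0
```

>>> send_rows(
  jaw=[0, 0, 0, 0, 0],
  offset=[
    [-0.7, -0.4, 0],
    [-0.7, -0.3, 0],
    [-0.5, -0.2, 0],
    [-0.3, 0, 0],
    [0, 0, 0],
  ],
  dr=[
    [0, 0, 0],
    [0, 0, 0],
    [0, 0, 0],
    [0, 0, 0],
    [0, 0, 0],
  ],
)

```text
t: 17.0
tool_pos: [0.5946, 0.0887, 0.1827]
ee_rot: [[-1.0, 0.002, 0.001], [0.002, 1.0, -0.0], [-0.001, -0.0, -1.0]]
force: [-0.2, 0.5, -0.1]
opening: 0.001
gripper_force: 0.0
```

>>> send_rows(
  jaw=[0, 0, 0, 0],
  offset=[
    [-0.2, 0, 0],
    [-0.2, 0, 0],
    [-0.1, 0, 0],
    [0, 0, 0],
  ],
  dr=[
    [0, 0, 0],
    [0, 0, 0],
    [0, 0, 0],
    [0, 0, 0],
  ],
)

```text
t: 17.4
tool_pos: [0.5972, 0.0889, 0.1824]
ee_rot: [[-1.0, 0.002, -0.007], [0.002, 1.0, -0.0], [0.007, -0.0, -1.0]]
force: [-8.3, 0.5, 6.6]
opening: -0.002
gripper_force: 4.1
```

The bar met its end stop with 8 N. I'll back away and check.

>>> send_rows(
  jaw=[0, 0, 0, 0, 0],
  offset=[
    [0.8, 0, 0],
    [3, 0, 0],
    [2, 0, -4.5],
    [0, 0, -4.8],
    [0, 0, -4.8],
  ],
  dr=[
    [0, 0, 0],
    [0, 0, 0],
    [0, 0, 0],
    [0, 0, 0],
    [0, 0, 0],
  ],
)

```text
t: 17.9
tool_pos: [0.5401, 0.0891, 0.3253]
ee_rot: [[-1.0, 0.002, 0.001], [0.002, 1.0, 0.0], [-0.001, 0.0, -1.0]]
force: [1.4, 1.0, 0.4]
opening: -0.001
gripper_force: 0.0
```

>>> send_rows(
  jaw=[8, 8, 8, 8, 8],
  offset=[
    [0, 0, -4.5],
    [0, 0, 0],
    [0, 0, 0],
    [0, 0, 0],
    [0, 0, 0],
  ],
  dr=[
    [0, 0, 0],
    [0, 0, 0],
    [0, 0, 0],
    [0, 0, 0],
    [0, 0, 0],
  ],
)

```text
t: 18.4
tool_pos: [0.5406, 0.0891, 0.367]
ee_rot: [[-1.0, 0.002, -0.003], [0.002, 1.0, -0.001], [0.003, -0.001, -1.0]]
force: [-0.7, 0.3, 0.3]
opening: 0.843
gripper_force: 0.0
```

Run:
```python
from station import manip
import cv2,pickle
s=manip.read_state();c=manip.camera('wrist');print(s['tool_pos'],s['ee_rot'].round(4).tolist(),s['force'],s['opening'])
pickle.dump((s,c),open('w6.pkl','wb'));cv2.imwrite('pics/w6.png',cv2.resize(c['frame'][190:370,200:440],None,fx=3,fy=3,interpolation=cv2.INTER_CUBIC)[:,:,::-1])
```

```text
[0.54055551 0.08905192 0.36698814] [[-1.0, 0.0019, -0.0026], [0.0019, 1.0, -0.0009], [0.0026, -0.0009, -1.0]] [-0.69742398  0.28378321  0.34613836] 0.8430666350800315
```

View pics/w6.png

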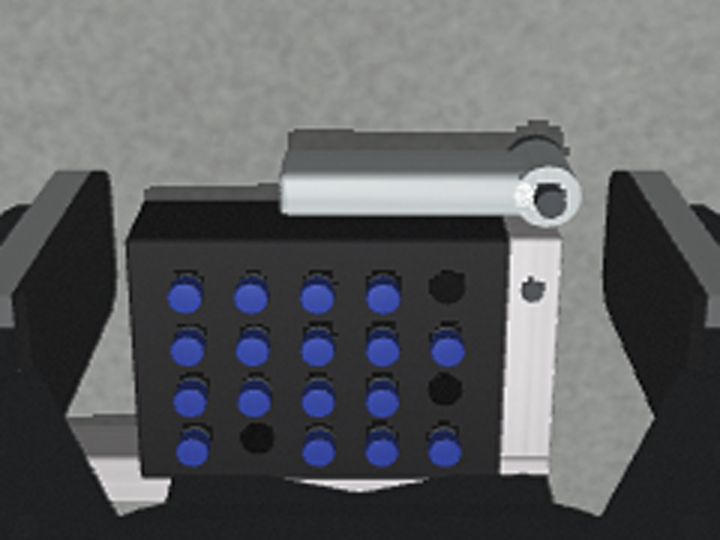

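The crop shows the bar shut across the rack's front, from (282,194) to the pin at (548,197). The rack sits square against both bars. I'll run a quick numeric check and hand in if it passes.

Run:
```python
import pickle
from h import *
s,c=pickle.load(open('w6.pkl','rb'));w=wristcam(c,s)
P=lambda a,z:ray(w,np.array(a)/3.+[199.7,189.7],z)
ang=lambda p:np.arctan2(-(p[1]-p[0])[0],(p[1]-p[0])[1]).round(3)
b=P([[282,194],[548,196]],.029);r=P([[128,241],[508,241],[500,475],[142,477]],.032)
print('bar',b.round(4).tolist(),ang(b));print('rack',r.round(4).tolist(),ang(r),r.mean(0))
```

```text
bar [[0.6132, 0.0631], [0.6141, 0.1516]] -0.009
rack [[0.6288, 0.0115], [0.629, 0.1384], [0.7213, 0.139], [0.722, 0.0106]] -0.001 [0.67527298 0.07485903]
```

The rack's centre is at (0.675, 0.075), its home, and it's square to within about 0.001 rad. The bar is within 0.01 rad of shut. Handing in.

```bash
python3 -c "
from station import manip
print(manip.hand_in())"
```

```text
the job is handed in; nothing more can be done
None
```

I handed the job in at about 18 s: by the last wrist-camera check the rack was flush and square against both stops and the locking bar was shut across its front, but the hand-in returned no verdict.

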